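# Pick the vial to re-run and start the analyser without touching

## Robot

A 6-joint arm with a two-finger parallel gripper is mounted at the origin on the work surface. World frame = base frame: x ahead of the robot, y to its left, z up, the work surface at z = 0. Lengths are in m, angles in rad, forces in N, time in s.
With the tool pointing down it reaches from about 0.25 to 0.725 m from the base axis. Payload 4 kg.
Tool frame: the origin (TCP) lies midway between the tips of the shut fingers; the grasp point (between the pads) lies 19 mm behind it (robot.grip_point_offset is the distance from the TCP to the grasp point, in m); x points along the fingers, y is the direction in which the jaws open and shut, and the axes are right-handed (so a half turn about x gives the same grasp; the last joint's range is limited). The gripper opens to 85 mm and grips with 20 to 120 N. Pads are 22 mm wide; open, the fingers measure 114 mm over their backs; the gripper's body (76 mm by 85 mm) begins 54 mm behind the grasp point. The pads swing forward as they close: fully open they stand 13 mm farther back than shut.
Start: joints at [1.152, 0.241, 0.005, 1.335, 0, 1.571], TCP at [0.203, 0.457, 0.231] pointing down, gripper open.
Joint ranges: [-2.72, 2.72], [-1.05, 1.87], [-1.09, 1.28], [-1.99, 2.15], [-1.42, 1.44], [-3.14, 3.14]. Speed limits (rad/s): [2.79, 2.79, 3.14, 3.14, 3.14, 3.14].

## Interface

Orientations are given as a rotation vector (axis times angle).
In Python, from cell import status, viewer, robot gives the robot as it stands.
- The arm moves only by the tool send_rows, never from a script. Its argument "moves" is a list of rows, each a list of 5 numbers: the shift along the world's x, y, z in mm, then the turn about the world's z in rad, then the finger opening in mm, from 0 to 85.4. A call has exactly 10 rows; each row is the pose to reach, as a shift and turn from the pose measured when the call began; what a row does not reach only later rows make up. A row lasts 1/12 s, in which the tool goes at most 41.7 mm and 7.16 degrees, less where a joint would pass 70% of its speed; a pose out of reach is approached as far as the arm can. A call with a gripper value outside its range is refused whole. The fingers move at their own pace and stop on an object; "squeeze" is the grip in N (left out, the last holds). Time passes only in rows, so rows that repeat a pose let the fingers close, or fill a call up. It gives the time, the measured TCP pose, the force and the opening at its end, in the units of the state.
- status.get_obs(): the state, without advancing time (a new reading comes with each control period).
- viewer.read_camera(name): name is "scene" or "top" or "wrist"; returns a dict with "image" (420x560x3 uint8, red, green, blue), "fx", "fy", "cx", "cy" (pixels), "dist_coeffs" ([k1, k2, p1, p2, k3] as OpenCV has them; the pictures are not rectified), "camera_from_world" (4x4, takes a point from world to camera coordinates); the wrist camera has in their place "T_tool_cam" (4x4, takes a point from camera to tool coordinates, whose origin is the TCP and whose axes are the tool frame's). Camera axes: x right, y down, z forward; pixel columns grow to the right and rows downward; lengths in m; the calibration is good to about 2 mm. A picture is of the moment at which its call begins: read the wrist's pose just before it. There is no depth.
- robot.hand_in(): hands the job in, once; it reports no verdict.
The state is a dict: "clock": time; "joints": joint angles; "qd": joint speeds; "joint_efforts": joint torques, N m; "tool_pos": TCP position; "eef_rot": TCP orientation; "contact_force": force on the tool from outside, world axes, zero at the start; "wrist_torque": the same for the moment, N m; "opening": finger opening in m.
Only numpy, scipy, OpenCV 4.12 (cv2) and the standard library are available. Lean on these libraries where they do the work, as an engineer would, in place of code of your own. Each camera call takes 0.05 s, during which the arm holds its last target. There are 200 camera calls.

## Task

Tell the analyser which sample to run again, without touching the vials, tray, console or bottle: point with the fingertips just above the red-capped vial in the grey tray, a centimetre or three over the middle of its cap, and dwell there for two full seconds. Then point in the same way just in front of the middle of the green-ringed start sensor on the console, dwell two seconds, and finish with the fingertips still held there. On the way do not bring the fingertips low over any other vial or the yellow-ringed stop sensor; travel well above everything, and leave every vial and the bottle standing where it is.

Things in the scene. Friction and masses are not known exactly. Their poses are not given: they have to be found in the camera images.
- red_cap (a point): Centre of the top of the red cap of a sample vial: a loose upright clear-glass cylinder with a white paper label, 23 mm in diameter and 75 mm tall, the red cap 24 mm across and 14 mm high. The vial stands in one cell of the grey tray; its foot is 75 mm below this point. z points up out of the cap.
- white_cap (a point): Centre of the top of the white cap of a sample vial: a loose upright clear-glass cylinder with a white paper label, 23 mm in diameter and 75 mm tall, the white cap 24 mm across and 14 mm high. The vial stands in one cell of the grey tray; its foot is 75 mm below this point. z points up out of the cap.
- blue_cap (a point): Centre of the top of the blue cap of a sample vial: a loose upright clear-glass cylinder with a white paper label, 23 mm in diameter and 75 mm tall, the blue cap 24 mm across and 14 mm high. The vial stands in one cell of the grey tray; its foot is 75 mm below this point. z points up out of the cap.
- black_cap (a point): Centre of the top of the black cap of a sample vial: a loose upright clear-glass cylinder with a white paper label, 23 mm in diameter and 75 mm tall, the black cap 24 mm across and 14 mm high. The vial stands in one cell of the grey tray; its foot is 75 mm below this point. z points up out of the cap.
- start_face (a point): Centre of the round face of the touch-free start sensor, a white tilted cylinder 68 mm across on the console; the face has a green ring (60 mm outside, 36 mm inside diameter) round a black centre. About 67 mm above the bench. z points straight out of the face, 20 degrees from vertical towards the console's robot side; x and y lie in the face, y along the console. Nothing in it moves.
- stop_face (a point): Centre of the round face of the touch-free stop sensor, a white tilted cylinder 68 mm across on the console; the face has a yellow ring (60 mm outside, 36 mm inside diameter) round a black centre. About 67 mm above the bench. z points straight out of the face, 20 degrees from vertical towards the console's robot side; x and y lie in the face, y along the console. Nothing in it moves.
- red_vial: The red-capped vial itself; origin at the centre of its underside, z up along the vial.
- white_vial: The white-capped vial itself; origin at the centre of its underside, z up along the vial.
- blue_vial: The blue-capped vial itself; origin at the centre of its underside, z up along the vial.
- black_vial: The black-capped vial itself; origin at the centre of its underside, z up along the vial.
- tray: Light grey plastic open tray fixed on the bench, 101 by 149 mm and 35 mm high, walls, dividers and floor about 5 mm thick, 2 by 3 cells at 48 mm pitch (x by y); four cells hold a vial each, whose caps stand 80 mm above the bench. Origin at the centre of its underside; y along its long side.
- console: Pale mint box fixed on the bench, 112 by 232 mm and 45 mm high, carrying the two sensors 120 mm apart along its long side (y); which sensor is at which end varies. The sensors rise to about 80 mm above the bench. Origin at the centre of its underside.
- start_sensor: The green-ringed start sensor; origin in the console's underside plane, below the sensor.
- stop_sensor: The yellow-ringed stop sensor; origin in the console's underside plane, below the sensor.
- wash_bottle: Amber bottle with a white cap and paper label, 58 mm in diameter, 110 mm tall, loose on the bench beyond the tray and console; origin at the centre of its underside.

How it is judged:
On the way, in this order (a step that is already met when the one before it is completed fails the run):
1. the grasp point stays within 18 mm sideways of the red cap's centre and 15 to 75 mm above its top (fingertips a few centimetres or less over it) for 1.5 s (horizontal distance between the grasp point and red_cap below 0.018 m and z of the grasp point in the frame of red_cap between 0.015 and 0.075 m), for 1.5 s.
2. then the grasp point stays in front of the start sensor's face, within 30 mm of its axis along each face direction and 15 to 80 mm out, for 1.5 s (x of the grasp point in the frame of start_face between -0.03 and 0.03 m and y of the grasp point in the frame of start_face between -0.03 and 0.03 m and z of the grasp point in the frame of start_face between 0.015 and 0.08 m), for 1.5 s.
At the end, for the whole second after the job is handed in: The fingertips are still held in front of the green-ringed start sensor (grasp point within 30 mm of its axis along each face direction and 15 to 80 mm out), touching nothing; all four vials and the bottle stand upright, at rest, within 5 mm of where they were (all of step 2 and distance of each of red_vial, white_vial, blue_vial, black_vial, wash_bottle from where it was at the start of the episode below 0.005 m and angle between each of red_vial, white_vial, blue_vial, black_vial, wash_bottle's own z axis and vertical below 0.1 rad and linear speed of each of red_vial, white_vial, blue_vial, black_vial, wash_bottle below 0.02 m/s).
It fails at once if a vial is touched (contact force between any of the fingers, the arm and red_vial above 0.2 N or contact force between any of the fingers, the arm and white_vial above 0.2 N or contact force between any of the fingers, the arm and blue_vial above 0.2 N or contact force between any of the fingers, the arm and black_vial above 0.2 N).
It fails at once if the tray, the console, a sensor or the bottle is touched (contact force between any of the fingers, the arm and tray above 0.2 N or contact force between any of the fingers, the arm and console above 0.2 N or contact force between any of the fingers, the arm and start_sensor above 0.2 N or contact force between any of the fingers, the arm and stop_sensor above 0.2 N or contact force between any of the fingers, the arm and wash_bottle above 0.2 N).
It fails at once if a vial is lifted, carried or shifted by more than 8 mm (distance of any of red_vial, white_vial, blue_vial, black_vial from where it was at the start of the episode above 0.008 m).
It fails at once if the fingertips are brought low over another vial (grasp point within 15 mm sideways and less than 60 mm above its cap) ((horizontal distance between the grasp point and white_cap below 0.015 m and z of the grasp point in the frame of white_cap between 0 and 0.06 m) or (horizontal distance between the grasp point and blue_cap below 0.015 m and z of the grasp point in the frame of blue_cap between 0 and 0.06 m) or (horizontal distance between the grasp point and black_cap below 0.015 m and z of the grasp point in the frame of black_cap between 0 and 0.06 m)).
It fails at once if the fingertips are brought close in front of the stop sensor (grasp point within 25 mm of its axis and less than 70 mm out) (x of the grasp point in the frame of stop_face between -0.025 and 0.025 m and y of the grasp point in the frame of stop_face between -0.025 and 0.025 m and z of the grasp point in the frame of stop_face between 0 and 0.07 m).
It also fails if it takes over 42 s, if anything falls off the work surface, if the arm or the gripper's body presses on something with over 40 N, if the wrist force passes 120 N, or if a joint passes its speed limit or range.

## Working session

There is one attempt and no reset: what is moved stays moved. The work goes in short steps, Python scripts to look and compute and a tool call to move; the robot and the scene stay as the last step left them, time stands still between calls to the robot, and variables do not carry over. Pictures are saved under pics/ and viewed, about 8 in all and at most 12, crops included, and the job is handed in when it is done.

Besides the shell and the picture viewer there is one more tool, called as name(argument=value, ...), one argument or row to a line, values as JSON. send_rows: Moves the arm, as the interface text tells. Its arguments: {"type":"object","properties":{"moves":{"type":"array"},"squeeze":{"type":"number"}},"required":["moves"]}

```bash
mkdir -p pics; cat > h.py <<'E'
import numpy as np, cv2
from cell import status, viewer, robot
def ray(c,u,v,z):
    K=np.array([[c["fx"],0,c["cx"]],[0,c["fy"],c["cy"]],[0,0,1.]])
    n=cv2.undistortPoints(np.array([[[u,v]]],float),K,np.array(c["dist_coeffs"],float))[0,0]
    T=np.array(c["camera_from_world"]); R,t=T[:3,:3],T[:3,3]
    o=-R.T@t; d=R.T@np.array([n[0],n[1],1]); return o+d*(z-o[2])/d[2]
E
python3 - <<'E'
from h import *
s=status.get_obs(); print(s["clock"],s["tool_pos"],s["eef_rot"],s["opening"],robot.grip_point_offset)
for n in("top","scene"):
    c=viewer.read_camera(n); cv2.imwrite(f"pics/{n}0.png",c["image"][:,:,::-1])
    np.save(f"pics/{n}0.npy",{k:v for k,v in c.items()},allow_pickle=True)
    T=np.array(c["camera_from_world"]);print(n,-T[:3,:3].T@T[:3,3])
E
```

```text
0.0 [0.20307204 0.4562146  0.2304371 ] [ 0.32693752  1.54615327 -0.33011365] 0.08548165918892446 0.0187
top [0.44982837 0.00382685 1.03038226]
scene [ 0.85030224 -0.31996245  0.66615851]
```

View pics/top0.png

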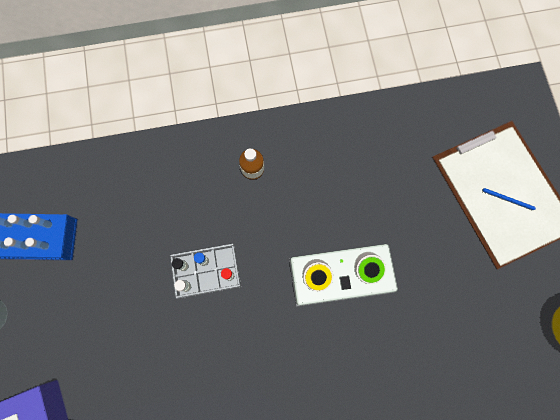

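View pics/scene0.png

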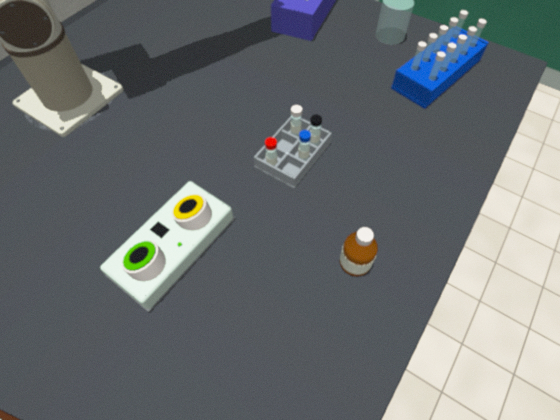

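The top view shows the red cap at about (227,273), white (181,286), black (178,264) and blue (200,258). The yellow ring is at (319,277), the green ring at (372,269) and the bottle at (250,160). The scene view agrees, with the red cap at (271,144) and the green ring at (141,255).

```bash
python3 - <<'E'
from h import *
C={n:np.load(f"pics/{n}0.npy",allow_pickle=True).item() for n in("top","scene")}
P={"top":dict(red=(227,273),blue=(200,258),green=(372,269),yellow=(319,277)),
   "scene":dict(red=(271,144),blue=(305,136),green=(141,257),yellow=(190,208))}
H=dict(red=((0,8),),blue=((105,125),),green=((40,75),),yellow=((20,32),))
def proj(c,p):
    T=np.array(c["camera_from_world"]);K=np.array([[c["fx"],0,c["cx"]],[0,c["fy"],c["cy"]],[0,0,1.]])
    return cv2.projectPoints(np.array([p],float),cv2.Rodrigues(T[:3,:3])[0],T[:3,3],K,np.array(c["dist_coeffs"],float))[0][0,0]
def tri(a,b):
    A=[];B=[]
    o=[];d=[]
    for c,u in((C["top"],a),(C["scene"],b)):
        p,q=ray(c,*u,0.),ray(c,*u,.2); v=(q-p)/np.linalg.norm(q-p); M=np.eye(3)-np.outer(v,v);A.append(M);B.append(M@p)
    x=np.linalg.solve(sum(A),sum(B)); return x,[np.linalg.norm(M@x-b) for M,b in zip(A,B)]
for k,(h,) in H.items():
    px={}
    for n in C:
        hsv=cv2.cvtColor(C[n]["image"],cv2.COLOR_RGB2HSV); m=cv2.inRange(hsv,(h[0],120,60),(h[1],255,255))
        w=np.zeros_like(m);cv2.circle(w,P[n][k],26 if k in("green","yellow") else 9,255,-1);m&=w
        pts=cv2.findNonZero(m)
        if k in("green","yellow"): px[n]=cv2.fitEllipse(cv2.convexHull(pts))[0]
        else: px[n]=pts[:,0].mean(0)
        print(k,n,len(pts),np.round(px[n],1),cv2.boundingRect(pts),"ray@z",np.round(ray(C[n],*px[n],.067 if len(k)>4 else .078),4))
    x,r=tri(px["top"],px["scene"]);print("  tri",np.round(x,4),np.round(r,4))
for n,p in dict(white=(181,285),black=(178,264)).items(): print(n,ray(C["top"],*p,.08))
print("bottle",ray(C["top"],250,154,.11))
from scipy.spatial.transform import Rotation as R
s=status.get_obs();print(R.from_rotvec(s["eef_rot"]).as_matrix().round(3))
E
```

```text
red top 96 [225.9 273.2] (221, 268, 11, 11) ray@z [0.5406 0.0991 0.078 ]
red scene 118 [270.6 142.6] (265, 137, 12, 13) ray@z [0.5413 0.0955 0.078 ]
  tri [0.5402 0.0986 0.0747] [0.001 0.001]
blue top 97 [198.9 257.4] (194, 252, 11, 11) ray@z [0.5859 0.1528 0.078 ]
blue scene 117 [304.5 135.4] (299, 130, 12, 12) ray@z [0.5866 0.1486 0.078 ]
  tri [0.5856 0.1526 0.0741] [0.0012 0.0012]
green top 357 [371.3 269.3] (359, 257, 26, 26) ray@z [ 0.492  -0.2199  0.067 ]
green scene 444 [138.7 255.4] (123, 242, 32, 28) ray@z [ 0.4926 -0.2227  0.067 ]
  tri [ 0.4916 -0.2214  0.0643] [0.001 0.001]
yellow top 368 [318.1 276.9] (305, 264, 27, 26) ray@z [ 0.4967 -0.1001  0.067 ]
yellow scene 383 [187.9 206.6] (173, 195, 30, 24) ray@z [ 0.4976 -0.1034  0.067 ]
  tri [ 0.4963 -0.1014  0.0636] [0.0011 0.0011]
white [0.53292007 0.1993657  0.08      ]
black [0.57947383 0.19988674 0.08      ]
bottle [7.92662029e-01 6.17926998e-04 1.10000000e-01]
[[-0.001  0.407  0.914]
 [-0.002  0.914 -0.407]
 [-1.    -0.002 -0.   ]]
```

Sizes check out: the sensors come out 120 mm apart, and the heights are within about 4 mm. The targets are red cap (0.541, 0.0975, 0.080) and start face (0.492, -0.221, 0.067). I'll rise, shut the fingers and travel high.

send_rows(
  moves=[
    [0, 0, 20, 0, 0],
    [0, 0, 40, 0, 0],
    [0, 0, 60, 0, 0],
    [20, -20, 60, -0.06, 0],
    [44, -46, 60, -0.13, 0],
    [68, -72, 60, -0.2, 0],
    [92, -98, 60, -0.27, 0],
    [116, -124, 60, -0.34, 0],
    [140, -150, 60, -0.41, 0],
    [160, -170, 60, -0.48, 0],
  ],
  squeeze=20,
)

```text
clock: 0.93
tool_pos: [0.364, 0.2841, 0.2902]
eef_rot: [0.703, 1.454, -0.707]
contact_force: [0.2, 0.0, -0.6]
opening: -0.0001
```

send_rows(
  moves=[
    [20, -21, 0, -0.06, 0],
    [43, -45, 0, -0.12, 0],
    [66, -70, 0, -0.18, 0],
    [89, -94, 0, -0.25, 0],
    [112, -118, 0, -0.31, 0],
    [135, -143, 0, -0.37, 0],
    [155, -164, 0, -0.43, 0],
    [170, -180, 0, -0.47, 0],
    [177, -187, 0, -0.49, 0],
    [177, -187, 0, -0.49, 0],
  ],
)

```text
clock: 1.77
tool_pos: [0.5418, 0.0956, 0.2891]
eef_rot: [1.077, 1.289, -1.083]
contact_force: [0.1, 0.7, -0.1]
opening: 0.0005
```

```bash
python3 - <<'E'
from h import *
s=status.get_obs();print(s["clock"],s["tool_pos"],s["eef_rot"],s["joints"])
c=viewer.read_camera("wrist");cv2.imwrite("pics/w1.png",c["image"][:,:,::-1])
from scipy.spatial.transform import Rotation as R
T=np.eye(4);T[:3,:3]=R.from_rotvec(s["eef_rot"]).as_matrix();T[:3,3]=s["tool_pos"]
c["camera_from_world"]=np.linalg.inv(T@np.array(c["T_tool_cam"]))
hsv=cv2.cvtColor(c["image"],cv2.COLOR_RGB2HSV);m=cv2.inRange(hsv,(0,150,70),(7,255,255))|cv2.inRange(hsv,(174,150,70),(180,255,255))
n,l,st,ce=cv2.connectedComponentsWithStats(m)
for i in range(1,n):
    if st[i,4]>100: print(st[i],ce[i],ray(c,*ce[i],.080))
E
```

```text
1.7667 [0.54184392 0.09563124 0.28914696] [ 1.07696523  1.28900075 -1.08311101] [ 1.75043815e-01  3.31759877e-01  2.77963315e-01  1.52123967e+00
 -6.35655929e-04  1.57132195e+00]
[271 172  18  19 262] [279.55343511 181.03053435] [0.53759178 0.09986536 0.08      ]
```

View pics/w1.png

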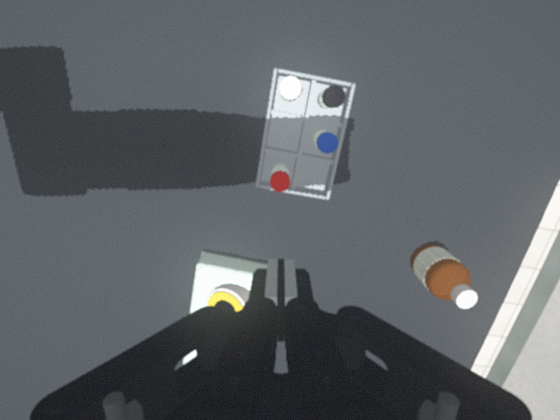

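The wrist view shows the tool by the tray, with the red cap at (280,181). That puts the cap at (0.538, 0.100), within 4 mm of the top-camera result, so I'll use (0.540, 0.098) and descend straight to TCP z≈0.105.

send_rows(
  moves=[
    [-1, 1, -15, 0, 0],
    [-2, 2, -37, 0, 0],
    [-2, 2, -60, 0, 0],
    [-2, 2, -83, 0, 0],
    [-2, 2, -106, 0, 0],
    [-2, 2, -129, 0, 0],
    [-2, 2, -150, 0, 0],
    [-2, 2, -168, 0, 0],
    [-2, 2, -180, 0, 0],
    [-2, 2, -184, 0, 0],
  ],
)

```text
clock: 2.65
tool_pos: [0.536, 0.1001, 0.1033]
eef_rot: [1.071, 1.296, -1.082]
contact_force: [-0.8, 0.2, -0.4]
opening: 0.0001
```

send_rows(
  moves=[
    [0, 0, 0, 0, 0],
    [0, 0, 0, 0, 0],
    [0, 0, 0, 0, 0],
    [0, 0, 0, 0, 0],
    [0, 0, 0, 0, 0],
    [0, 0, 0, 0, 0],
    [0, 0, 0, 0, 0],
    [0, 0, 0, 0, 0],
    [0, 0, 0, 0, 0],
    [0, 0, 0, 0, 0],
  ],
)

```text
clock: 3.48
tool_pos: [0.536, 0.1001, 0.1033]
eef_rot: [1.071, 1.296, -1.082]
contact_force: [-0.3, -0.8, 0.7]
opening: 0.0001
```

```bash
python3 - <<'E'
from h import *
a=viewer.read_camera("scene")["image"];b=viewer.read_camera("top")["image"]
o=np.hstack([cv2.resize(a[80:230,190:390],None,fx=2,fy=2),cv2.resize(b[200:350,130:330],None,fx=2,fy=2)])
cv2.imwrite("pics/red.png",o[:,:,::-1]);s=status.get_obs();print(s["clock"],s["tool_pos"],s["contact_force"])
E
```

```text
3.5833 [0.53600132 0.10009068 0.10325487] [ 0.16250892 -1.03234349  0.33392306]
```

View pics/red.png

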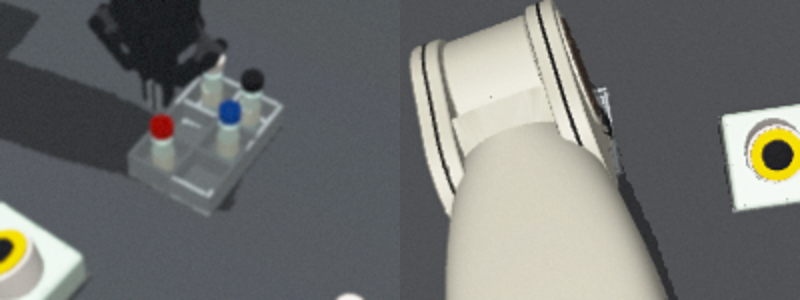

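In the scene crop the shut fingertips are just above the red cap, perhaps slightly to the side: tips at full-image ~(267,130), cap ~(271,141). I'll compare this with the projections.

```bash
cat >> h.py <<'E'
def proj(c,p):
    T=np.array(c["camera_from_world"]);K=np.array([[c["fx"],0,c["cx"]],[0,c["fy"],c["cy"]],[0,0,1.]])
    return cv2.projectPoints(np.array([p],float),cv2.Rodrigues(T[:3,:3])[0],T[:3,3],K,np.array(c["dist_coeffs"],float))[0][0,0]
E
python3 - <<'E'
from h import *
c=viewer.read_camera("scene");s=status.get_obs();t=s["tool_pos"]
print("tcp",proj(c,t),"cap",proj(c,[.540,.098,.08]),"tip over cap",proj(c,[.540,.098,t[2]]),"dx10",proj(c,[.55,.098,.08]),"dy10",proj(c,[.54,.108,.08]))
o=cv2.resize(c["image"][105:165,235:315],None,fx=8,fy=8,interpolation=cv2.INTER_CUBIC);cv2.imwrite("pics/redz.png",o[:,:,::-1])
E
```

```text
tcp [269.35467936 131.17794491] cap [270.79457746 140.87435524] tip over cap [270.44623245 132.72166942] dx10 [274.9970991  143.01725867] dy10 [273.68063251 137.68200613]
```

View pics/redz.png

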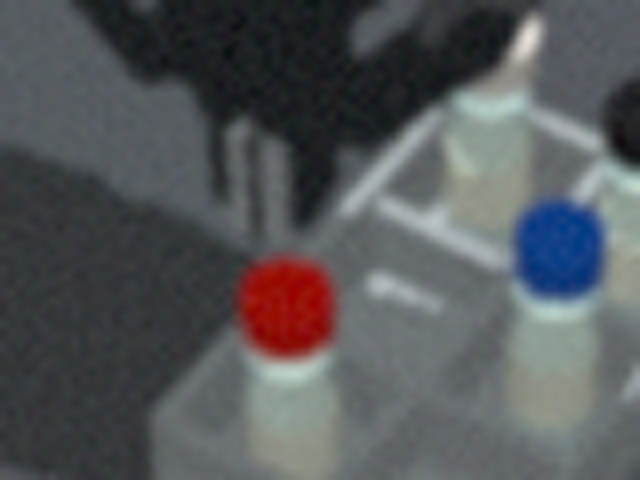

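The tips sit where the TCP projects, about 4–5 mm from the estimated cap centre. I'll nudge by +4,-2 mm and dwell more than 2 s.

send_rows(
  moves=[
    [2, -1, 0, 0, 0],
    [4, -2, 0, 0, 0],
    [4, -2, 0, 0, 0],
    [4, -2, 0, 0, 0],
    [4, -2, 0, 0, 0],
    [4, -2, 0, 0, 0],
    [4, -2, 0, 0, 0],
    [4, -2, 0, 0, 0],
    [4, -2, 0, 0, 0],
    [4, -2, 0, 0, 0],
  ],
)

```text
clock: 4.47
tool_pos: [0.54, 0.0981, 0.1033]
eef_rot: [1.071, 1.296, -1.082]
contact_force: [-0.1, 0.2, 0.7]
opening: 0.0
```

send_rows(
  moves=[
    [0, 0, 0, 0, 0],
    [0, 0, 0, 0, 0],
    [0, 0, 0, 0, 0],
    [0, 0, 0, 0, 0],
    [0, 0, 0, 0, 0],
    [0, 0, 0, 0, 0],
    [0, 0, 0, 0, 0],
    [0, 0, 0, 0, 0],
    [0, 0, 0, 0, 0],
    [0, 0, 0, 0, 0],
  ],
)

```text
clock: 5.3
tool_pos: [0.54, 0.0982, 0.1033]
eef_rot: [1.071, 1.296, -1.082]
contact_force: [0.1, 0.2, -0.2]
opening: -0.0
```

send_rows(
  moves=[
    [0, 0, 0, 0, 0],
    [0, 0, 0, 0, 0],
    [0, 0, 0, 0, 0],
    [0, 0, 0, 0, 0],
    [0, 0, 0, 0, 0],
    [0, 0, 0, 0, 0],
    [0, 0, 0, 0, 0],
    [0, 0, 0, 0, 0],
    [0, 0, 0, 0, 0],
    [0, 0, 0, 0, 0],
  ],
)

```text
clock: 6.13
tool_pos: [0.54, 0.0982, 0.1033]
eef_rot: [1.071, 1.296, -1.082]
contact_force: [0.3, 1.0, -0.5]
opening: -0.0003
```

send_rows(
  moves=[
    [0, 0, 0, 0, 0],
    [0, 0, 0, 0, 0],
    [0, 0, 0, 0, 0],
    [0, 0, 0, 0, 0],
    [0, 0, 0, 0, 0],
    [0, 0, 0, 0, 0],
    [0, 0, 0, 0, 0],
    [0, 0, 0, 0, 0],
    [0, 0, 0, 0, 0],
    [0, 0, 0, 0, 0],
  ],
)

```text
clock: 6.97
tool_pos: [0.54, 0.0981, 0.1033]
eef_rot: [1.071, 1.296, -1.082]
contact_force: [-0.0, -0.7, -0.1]
opening: 0.0
```

send_rows(
  moves=[
    [0, 0, 15, 0, 0],
    [0, 0, 35, 0, 0],
    [0, 0, 57, 0, 0],
    [0, 0, 80, 0, 0],
    [0, 0, 103, 0, 0],
    [0, 0, 126, 0, 0],
    [0, 0, 149, 0, 0],
    [0, 0, 168, 0, 0],
    [0, 0, 178, 0, 0],
    [0, 0, 180, 0, 0],
  ],
)

```text
clock: 7.8
tool_pos: [0.5411, 0.0984, 0.286]
eef_rot: [1.074, 1.292, -1.079]
contact_force: [-0.3, 0.1, 0.5]
opening: 0.0001
```

send_rows(
  moves=[
    [-3, -12, 0, -0.03, 0],
    [-6, -28, 0, -0.06, 0],
    [-9, -45, 0, -0.1, 0],
    [-12, -62, 0, -0.13, 0],
    [-16, -79, 0, -0.16, 0],
    [-19, -96, 0, -0.19, 0],
    [-22, -113, 0, -0.22, 0],
    [-26, -130, 0, -0.25, 0],
    [-29, -147, 0, -0.28, 0],
    [-32, -160, 0, -0.31, 0],
  ],
)

```text
clock: 8.63
tool_pos: [0.5077, -0.0636, 0.2846]
eef_rot: [1.304, 1.148, -1.312]
contact_force: [-0.2, -0.3, -0.5]
opening: 0.0001
```

send_rows(
  moves=[
    [-3, -17, 0, -0.03, 0],
    [-6, -34, 0, -0.06, 0],
    [-10, -51, 0, -0.1, 0],
    [-13, -68, 0, -0.13, 0],
    [-17, -85, 0, -0.16, 0],
    [-21, -103, 0, -0.2, 0],
    [-25, -121, 0, -0.23, 0],
    [-29, -138, 0, -0.26, 0],
    [-32, -152, 0, -0.29, 0],
    [-33, -159, 0, -0.3, 0],
  ],
)

```text
clock: 9.47
tool_pos: [0.473, -0.2244, 0.2833]
eef_rot: [1.521, 0.977, -1.532]
contact_force: [-0.4, -0.1, 0.2]
opening: 0.0001
```

send_rows(
  moves=[
    [1, 1, -15, 0, 0],
    [3, 3, -36, 0, 0],
    [3, 3, -60, 0, 0],
    [3, 3, -84, 0, 0],
    [3, 3, -108, 0, 0],
    [3, 3, -132, 0, 0],
    [3, 3, -154, 0, 0],
    [3, 3, -173, 0, 0],
    [3, 3, -186, 0, 0],
    [3, 3, -190, 0, 0],
  ],
)

```text
clock: 10.3
tool_pos: [0.4733, -0.2203, 0.0899]
eef_rot: [1.52, 0.982, -1.536]
contact_force: [0.4, 0.6, 0.2]
opening: -0.0002
```

```bash
python3 - <<'E'
from h import *
c=viewer.read_camera("scene");s=status.get_obs();t=s["tool_pos"]
print(t,"tcp",proj(c,t),"face",proj(c,[.492,-.221,.067]))
d=np.array([-.342,-.014,.94]);d/=np.linalg.norm(d);g=t+[0,0,.0187]-np.array([.492,-.221,.067]);h=g@d;print("out",h,"off",g-h*d)
o=cv2.resize(c["image"][150:320,70:310],None,fx=3,fy=3,interpolation=cv2.INTER_CUBIC);cv2.imwrite("pics/start.png",o[:,:,::-1])
E
```

```text
[ 0.4737545  -0.22049718  0.09049125] tcp [127.00069134 242.41424896] face [139.19503292 254.42549372]
out 0.04587526343972615 off [-0.00256212  0.00114483 -0.00091512]
```

View pics/start.png

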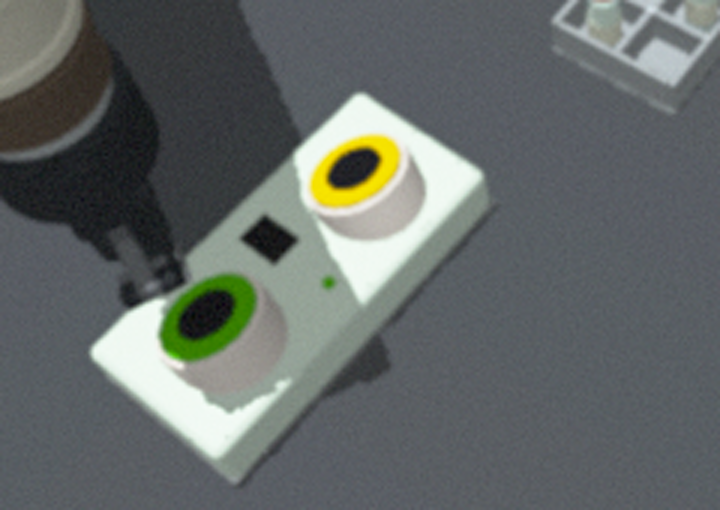

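The tips are over the robot-side edge of the green ring, seen obliquely, at zoomed (155,285). The TCP projects to (171,276), so I'll check this with markers and the wrist view.

```bash
python3 - <<'E'
from h import *
from scipy.spatial.transform import Rotation as R
c=viewer.read_camera("scene");s=status.get_obs();t=s["tool_pos"]
Rm=R.from_rotvec(s["eef_rot"]).as_matrix()
z=7;o=cv2.resize(c["image"][215:285,95:165],None,fx=z,fy=z,interpolation=cv2.INTER_CUBIC)[:,:,::-1].copy()
for p,col in((t,(0,0,255)),(t+.011*Rm[:,2],(255,0,255)),(t-.011*Rm[:,2],(255,0,255)),(t+.012*Rm[:,1],(255,255,0)),(t-.012*Rm[:,1],(255,255,0)),(np.array([.492,-.221,.067]),(0,255,255))):
    q=(proj(c,p)-[95,215]+.5)*z; cv2.circle(o,tuple(int(v) for v in q),3,col,-1)
w=viewer.read_camera("wrist")["image"][:,:,::-1]
cv2.imwrite("pics/start2.png",o);cv2.imwrite("pics/w2.png",w);print(t,Rm[:,1],s["clock"])
E
```

```text
[ 0.47470698 -0.22092339  0.09195418] [ 0.90519373 -0.4248096  -0.01269271] 10.4
```

View pics/start2.png

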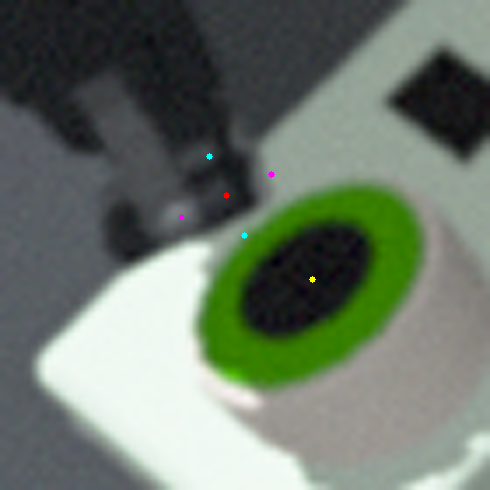

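View pics/w2.png

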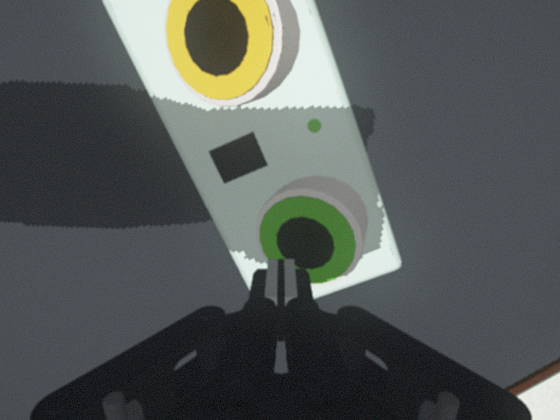

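The markers show the seen tips a few pixels left of the projected TCP, possibly because the fingers are thick. I'll settle it by measuring the green face relative to the tool with the wrist camera.

```bash
python3 - <<'E'
from h import *
from scipy.spatial.transform import Rotation as R
s=status.get_obs();c=viewer.read_camera("wrist")
T=np.eye(4);T[:3,:3]=R.from_rotvec(s["eef_rot"]).as_matrix();T[:3,3]=s["tool_pos"]
c["camera_from_world"]=np.linalg.inv(T@np.array(c["T_tool_cam"]))
print("tcp px",proj(c,T[:3,3]),"grasp px",proj(c,T[:3,3]+[0,0,.0187]))
hsv=cv2.cvtColor(c["image"],cv2.COLOR_RGB2HSV);m=cv2.inRange(hsv,(40,120,50),(75,255,255));m[:170]=0
n,l,st,ce=cv2.connectedComponentsWithStats(m);i=1+st[1:,4].argmax()
e=cv2.fitEllipse(cv2.convexHull(cv2.findNonZero((l==i).astype(np.uint8))))
print(st[i],e,ray(c,*e[0],.067),s["tool_pos"])
E
```

```text
tcp px [282.52282434 273.04009459] grasp px [282.29618928 292.87812006]
[ 259  197   93   84 3330] ((305.0148620605469, 238.6175537109375), (80.58555603027344, 96.19145965576172), 118.4084243774414) [ 0.49130632 -0.21918475  0.067     ] [ 0.47563532 -0.22135648  0.09308542]
```

The wrist camera puts the start face at (0.491, -0.219), within 2 mm of the other estimate. The grasp point is about 47 mm out on the axis, so I'll dwell here.

send_rows(
  moves=[
    [0, 0, 0, 0, 0],
    [0, 0, 0, 0, 0],
    [0, 0, 0, 0, 0],
    [0, 0, 0, 0, 0],
    [0, 0, 0, 0, 0],
    [0, 0, 0, 0, 0],
    [0, 0, 0, 0, 0],
    [0, 0, 0, 0, 0],
    [0, 0, 0, 0, 0],
    [0, 0, 0, 0, 0],
  ],
)

```text
clock: 11.33
tool_pos: [0.4763, -0.2216, 0.0938]
eef_rot: [1.521, 0.976, -1.531]
contact_force: [-0.7, -0.7, 0.3]
opening: 0.0002
```

send_rows(
  moves=[
    [0, 0, 0, 0, 0],
    [0, 0, 0, 0, 0],
    [0, 0, 0, 0, 0],
    [0, 0, 0, 0, 0],
    [0, 0, 0, 0, 0],
    [0, 0, 0, 0, 0],
    [0, 0, 0, 0, 0],
    [0, 0, 0, 0, 0],
    [0, 0, 0, 0, 0],
    [0, 0, 0, 0, 0],
  ],
)

```text
clock: 12.17
tool_pos: [0.4763, -0.2216, 0.0937]
eef_rot: [1.521, 0.976, -1.531]
contact_force: [-0.4, 0.7, 0.5]
opening: -0.0003
```

send_rows(
  moves=[
    [0, 0, 0, 0, 0],
    [0, 0, 0, 0, 0],
    [0, 0, 0, 0, 0],
    [0, 0, 0, 0, 0],
    [0, 0, 0, 0, 0],
    [0, 0, 0, 0, 0],
    [0, 0, 0, 0, 0],
    [0, 0, 0, 0, 0],
    [0, 0, 0, 0, 0],
    [0, 0, 0, 0, 0],
  ],
)

```text
clock: 13.0
tool_pos: [0.4763, -0.2216, 0.0938]
eef_rot: [1.521, 0.976, -1.531]
contact_force: [0.0, -0.5, -0.3]
opening: -0.0003
```

```bash
python3 - <<'E'
from h import *
a=viewer.read_camera("scene")["image"];b=np.load("pics/scene0.npy",allow_pickle=True).item()["image"]
for n,(y0,y1,x0,x1) in dict(vials=(95,190,250,335),bottle=(220,280,335,385)).items():
    g=[cv2.GaussianBlur(cv2.cvtColor(i[y0:y1,x0:x1],cv2.COLOR_RGB2GRAY),(3,3),0).astype(np.float64) for i in(b,a)]
    print(n,cv2.phaseCorrelate(*g),np.abs(g[0]-g[1]).max())
s=status.get_obs();t=s["tool_pos"];d=np.array([-.342,-.014,.94]);d/=np.linalg.norm(d);g=t+[0,0,.0187]-np.array([.4915,-.220,.067]);h=g@d
print(s["clock"],t,"out",h,"off",g-h*d,s["contact_force"])
robot.hand_in()
E
```

```text
vials ((0.0328095932017618, 0.040460601063742274), 1.060833396976976) 14.0
bottle ((-0.011383494496406854, 0.040791528921864995), 0.8915052357271293) 12.0
13.05 [ 0.47628432 -0.22161134  0.09377766] out 0.047957097173122645 off [ 0.00117942 -0.0009402   0.0004151 ] [-0.01031519 -0.34979402 -0.06236194]
the job is handed in; nothing more can be done
```

I pointed at both targets with the fingers shut, travelling high between them, and handed the job in at about 13 s of the 42 s allowed.

- **Red cap:** I held the fingertips about 23 mm over the cap, with the grasp point about 42 mm up, for more than 2.5 s. The top and wrist cameras put its centre within 4 mm of each other. The fingertips were within about 3 mm of both estimates.
- **Start sensor:** I held the grasp point about 48 mm out from the green-ringed face and about 2 mm off its axis, for more than 2.5 s. The fingertips stayed there at hand-in. The wrist camera confirmed the face position to about 2 mm.
- **Nothing disturbed:** Scene images before and after show the vials and bottle moved less than 0.1 px. Force readings stayed around 1 N or less, which is about the sensor noise, so they can't confirm the 0.2 N limit. The tool never went low over another vial or the stop sensor.

**One disagreement:** in the scene picture at the start sensor, the fingertips looked about 5 px left of where the reported pose projects. I took this as finger thickness seen at an angle. Even if it were real, it would be about 10 mm, inside the 30 mm tolerance.

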